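# Rack the spare lint filter

## Task

One dryer lint filter cassette, the one with the yellow mark on top, is standing loose on the table. Stand it upright in the rack with the other two, in the free space between them and the orange sliding end stop, let go of it, then push the end stop up until the three cassettes are packed snugly, with no gaps, against the rack's fixed end wall. Do not knock or shift the mug, the tin or the torch.

Things in the scene. Friction and masses are not known exactly. Their poses are not given: they have to be found in the camera images.
- cassette_new_mid (a point): centre (half-way up) of the cassette to be racked, yellow mark on its top, standing upright on the table at the start: frame 110 mm wide (its x), 28 mm thick (its y), 140 mm tall (its z, up), white plastic with a dark mesh window; the top 40 mm is a plain bar that can be gripped across the 28 mm thickness anywhere along its width. About 0.16 kg. Front and back, left and right are alike. 
- cassette_a_mid (a point): centre of the cassette with the blue mark, already standing in the rack nearest the end wall, loose: frame 110 mm wide (its x), 28 mm thick (its y), 140 mm tall (its z, up), white plastic with a dark mesh window; the top 40 mm is a plain bar that can be gripped across the 28 mm thickness anywhere along its width. About 0.16 kg. Front and back, left and right are alike. Its y axis starts roughly along the rack's y.
- cassette_b_mid (a point): centre of the cassette with the green mark, already standing in the rack next to the blue one, on the end stop's side of it, loose: frame 110 mm wide (its x), 28 mm thick (its y), 140 mm tall (its z, up), white plastic with a dark mesh window; the top 40 mm is a plain bar that can be gripped across the 28 mm thickness anywhere along its width. About 0.16 kg. Front and back, left and right are alike. There are small gaps between wall, blue and green at the start.
- rack: low grey rack fixed to the table, 140 mm (its x) by 280 mm (its y, the direction of the row); origin at the centre of its underside, z up. Its floor is 8 mm thick. Lips along the two long sides stand 14 mm above the floor and leave 128 mm between them (x = -64 to +64 mm), so a cassette (110 mm) has 9 mm to spare on each side. The fixed end wall is at the +y end: inner face at y = +125 mm, 130 mm wide, top 144 mm above the table.
- rack_floor (a point): point on top of the rack's floor, 8 mm above the rack's origin, same axes
- end_stop (a joint): position of the orange end stop in m along the rack's +y: 0 = fully open, grows as it is pushed towards the end wall. Its contact face is at rack y = -85 mm + value, so the room between it and the wall is 210 mm - value; three cassettes packed tight take 84 mm (value about 0.126). It slides with about 2.5 N of friction and stays where it is left.
- stop_back (a point): mid-width point on the back (-y) face of the orange stop's upright panel, 128 mm above the table; axes as the rack's. Panel 112 mm wide, 12 mm thick (contact face 12 mm ahead in rack +y), top 158 mm above the table (racked cassettes: 148). Behind it a foot reaches 39 mm back, 16 mm high, and two ribs 45 mm either side of the middle rise to 63 mm; above these the back is plain and can be pushed
- mug: white spotted mug, 82x114x91 mm, standing at the back of the table, origin at the centre of its underside; a bystander
- token_tin: round tin, 75 mm across, 58 mm high, at the back of the table, origin at the centre of its underside; a bystander
- torch: black torch standing on its lens, 44 mm across, 123 mm high, at the back of the table, origin at the centre of its underside; a bystander
Not all that is in view belongs to the job. Leave any pink look-alike of the part that bears cassette_new_mid alone.

How it is judged:
On the way:
1. the yellow-marked cassette stands upright on the rack's floor between the end stop and the wall, released by the fingers (x of cassette_new_mid in the frame of rack_floor between -0.015 and 0.015 m and z of cassette_new_mid in the frame of rack_floor between 0.064 and 0.076 m and angle between cassette_new_mid's own z axis and vertical below 0.1 rad and angle between the y axis of cassette_new_mid and the y axis of rack, either way round below 0.3 rad and contact force between the fingers and cassette_new below 0.3 N and y of cassette_new_mid in the frame of stop_back above 0.022 m and y of cassette_new_mid in the frame of rack_floor below 0.118 m and value of joint end_stop below 0.115 m), for 0.2 s.
At the end, for the whole second after the job is handed in: all three cassettes stand upright (within 0.1 rad) and at rest on the rack's floor between the end wall and the end stop, faces within 0.1 rad of square to the row, and the stop is pushed up so that no more than 5 mm of slack is left in the whole row (end_stop above 0.121) (x of cassette_a_mid in the frame of rack_floor between -0.015 and 0.015 m and z of cassette_a_mid in the frame of rack_floor between 0.064 and 0.076 m and angle between each of cassette_a_mid, cassette_b_mid, cassette_new_mid's own z axis and vertical below 0.1 rad and y of cassette_a_mid in the frame of rack_floor between 0.045 and 0.118 m and angle between the y axis of each of cassette_a_mid, cassette_b_mid, cassette_new_mid and the y axis of rack, either way round below 0.1 rad and linear speed of each of cassette_a, cassette_b, cassette_new below 0.02 m/s and x of cassette_b_mid in the frame of rack_floor between -0.015 and 0.015 m and z of cassette_b_mid in the frame of rack_floor between 0.064 and 0.076 m and y of cassette_b_mid in the frame of rack_floor between 0.045 and 0.118 m and x of cassette_new_mid in the frame of rack_floor between -0.015 and 0.015 m and z of cassette_new_mid in the frame of rack_floor between 0.064 and 0.076 m and y of cassette_new_mid in the frame of rack_floor between 0.045 and 0.118 m and value of joint end_stop above 0.121 m); the robot touches nothing.
It fails at once if the mug, the tin or the torch is shifted more than 20 mm or tipped (distance of any of mug, token_tin, torch from where it was at the start of the episode above 0.02 m or angle between any of mug, token_tin, torch's own z axis and vertical above 0.3 rad).
It also fails if it takes over 51 s, if anything falls off the work surface, if the arm or the gripper's body presses on something with over 40 N, if the wrist force passes 120 N, or if a joint passes its speed limit or range.

## Robot

A 6-joint arm with a two-finger parallel gripper is mounted at the origin on a cart in front of the work surface, level with it; the furniture and walls round the work are solid. World frame = base frame: x ahead of the robot, y to its left, z up, the work surface at z = 0. Lengths are in m, angles in rad, forces in N, time in s.
With the tool pointing down it reaches from about 0.35 to 0.975 m from the base axis. Payload 4.9 kg.
Tool frame: the origin (TCP) lies on the front face of the gripper's body, between the roots of the fingers; the fingertips stand ctrl.finger_overhang ahead of it and the grasp point (between the pads) lies 54 mm ahead of it (ctrl.finger_overhang is the distance from the TCP to the fingertips, in m); z points along the fingers, y is the line along which they close (so a half turn about z gives the same grasp; the last joint's range is limited). The gripper opens to 85 mm and grips with 20 to 120 N. Pads are 22 mm wide; open, the fingers measure 114 mm over their backs; the gripper's body (76 mm by 85 mm) begins 54 mm behind the grasp point. The pads swing forward as they close: fully open they stand 13 mm farther back than shut.
Start: joints at [-1.297, 0.053, 1.613, -0, 1.476, -0.119], TCP at [0.239, -0.577, 0.304] pointing down, gripper open.
Joint ranges: [-3.01, 3.01], [-1.01, 2.22], [0.06, 2.58], [-1.02, 4.17], [0.09, 2.62], [-3.14, 3.14]. Speed limits (rad/s): [2.57, 2.57, 3.14, 3.14, 3.14, 3.14].

## Interface

Orientations are given as a rotation vector (axis times angle).
In Python, from station import ctrl, vision gives the robot as it stands. The module is installed in compiled form; this text tells all that it offers.
- The arm moves only by the tool drive_tool, never from a script. Its argument "rows" is a list of rows, each a list of 2 entries, a list of its own where there are three numbers: the shift along the tool's x, y, z in m, then the turn about the tool's z in rad. A call has 1 to 10 rows; each row shifts and turns the commanded pose from where the row before left it, along the tool's axes as they then stand; what a row does not reach is not made up. A row lasts 1/10 s, in which the tool goes at most 50 mm and 8.59 degrees, less where a joint would pass 70% of its speed; a pose out of reach is approached as far as the arm can. A call with a gripper value outside its range is refused whole. "jaw" is the closure, from 0 (fully open) to 1 (shut), set as the call begins (left out, the last holds). The fingers move at their own pace and stop on an object; "grip_force" is the grip in N (left out, the last holds). Time passes only in rows, so rows that do not move let the fingers close. It gives the time, the measured TCP pose, the force, the opening and the grip force at its end, in the units of the state.
- ctrl.get_obs(): the state, without advancing time (a new reading comes with each control period).
- vision.get_image(name): name is "side" or "top" or "wrist"; returns a dict with "image" (480x640x3 uint8, blue, green, red), "vertical_fov" (degrees; the focal length in pixels is half the picture's height over the tangent of half this angle, whatever the lens; pixels are square), "cx", "cy" (the principal point, pixels), "R" (3x3) and "t" (3): a world point X has camera coordinates R X + t. Camera axes: x right, y down, z forward; pixel columns grow to the right and rows downward; lengths in m; the calibration is good to about 2 mm. The wrist camera is an equidistant fisheye: a pixel r from the principal point sees the ray r / f radians off the axis. A picture is of the moment at which its call begins. There is no depth.
- ctrl.finish_job(): hands the job in; it is judged then, once.
The state is a dict: "t": time; "q": joint angles; "dq": joint speeds; "effort": joint torques, N m; "tool_pos": TCP position; "tool_rot": TCP orientation; "contact_force": force on the tool from outside, world axes, zero at the start; "wrist_torque": the same for the moment, N m; "opening": finger opening in m; "grip_force": force on a finger pad.
Only numpy, scipy, OpenCV 4.12 (cv2) and the standard library are available. Lean on these libraries where they do the work, as an engineer would, in place of code of your own. Each camera call takes 0.05 s, during which the arm holds its last target. There are 200 camera calls.

## Working session

There is one attempt and no reset: what is moved stays moved. The work goes in short steps, Python scripts to look and compute and a tool call to move; the robot and the scene stay as the last step left them, time stands still between calls to the robot, and variables do not carry over. Pictures are saved under pics/ and viewed, at most 10 in all, crops included, and the job is handed in when it is done.

Besides the shell and the picture viewer there is one more tool, called after "Emit:" as name(argument=value, ...) on one line, values as JSON. drive_tool: Moves the arm, as the interface text tells. Its arguments: {"type":"object","properties":{"rows":{"type":"array","items":{"type":"array"}},"jaw":{"type":"number"},"grip_force":{"type":"number"}},"required":["rows"]}

```bash
mkdir -p pics
cat > h.py <<'E'
import numpy as np, cv2, json, pickle
from station import ctrl, vision
def snap(n,fn):
    d=vision.get_image(n); cv2.imwrite(f'pics/{fn}.png',d['image']); pickle.dump(d,open(f'pics/{fn}.pkl','wb')); return d
def load(fn): return pickle.load(open(f'pics/{fn}.pkl','rb'))
def ray(d,u,v,fish=False):
    f=240/np.tan(np.radians(d['vertical_fov'])/2); x=np.array([u-d['cx'],v-d['cy']])
    if fish:
        r=np.linalg.norm(x); a=r/f; c=np.r_[np.sin(a)*x/max(r,1e-9),np.cos(a)]
    else: c=np.r_[x/f,1]
    R=np.array(d['R']);t=np.array(d['t']); return -R.T@t, R.T@c
def onz(d,u,v,z,fish=False):
    o,r=ray(d,u,v,fish); return o+r*(z-o[2])/r[2]
def proj(d,X,fish=False):
    c=np.array(d['R'])@np.array(X)+np.array(d['t']); f=240/np.tan(np.radians(d['vertical_fov'])/2)
    if fish:
        n=np.linalg.norm(c[:2]); a=np.arctan2(n,c[2]); p=c[:2]/n*a*f
    else: p=c[:2]/c[2]*f
    return p+[d['cx'],d['cy']]
E
python3 - <<'E'
from h import *
a=snap('top','top0');b=snap('side','side0')
for d in(a,b): print(d['vertical_fov'],d['cx'],d['cy'],-np.array(d['R']).T@d['t'])
print(ctrl.get_obs(),ctrl.finger_overhang)
E
```

```text
43.808154794741625 324.1126309368477 235.65059335798284 [ 0.45065098 -0.02948157  1.24661233]
48.933666159624785 319.9595910936028 236.53082930966963 [0.41879669 0.81667886 0.66329736]
{'t': 0.1, 'q': array([-1.29702498e+00,  5.33136185e-02,  1.61416763e+00,  3.86191028e-05,
        1.47601837e+00, -1.19004959e-01]), 'dq': array([-0.0008988 , -0.00122512, -0.00365476,  0.0011436 ,  0.00230725,
       -0.00012469]), 'effort': array([-3.38805012e-05, -3.94898343e+01, -3.71366286e+01, -1.36406470e-04,
        3.86374086e-03,  2.75619101e-06]), 'tool_pos': array([ 0.23910822, -0.57698243,  0.30276518]), 'tool_rot': array([-3.07933766e+00, -6.12636041e-01,  1.71258733e-04]), 'contact_force': array([ 0.53509842, -0.22868866,  0.04547872]), 'wrist_torque': array([ 0.00670373, -0.06108672, -0.02520671]), 'grip_force': 0.0, 'opening': 0.08546671290732728} 0.0726
```

View pics/top0.png

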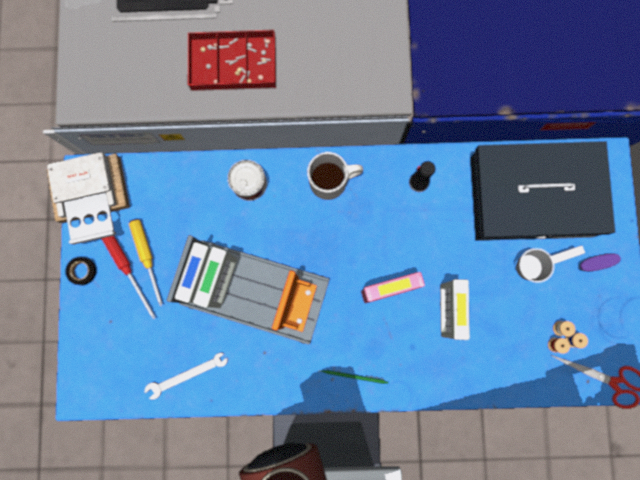

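View pics/side0.png

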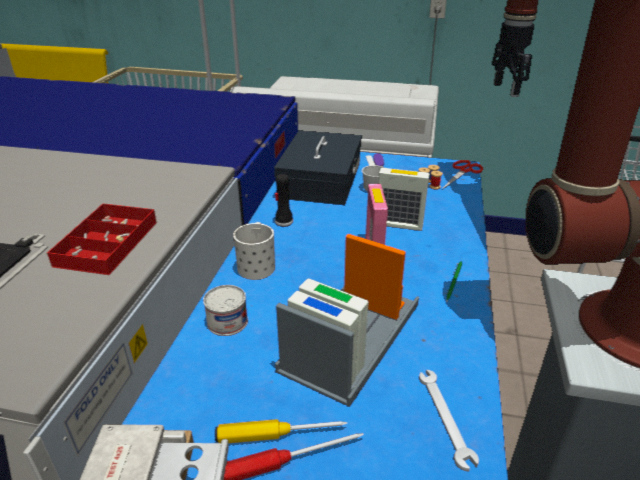

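The candidates for the yellow-marked cassette, in top-view pixels, are the white one at (458,308) and the pink look-alike at (393,286). The blue and green ones at (190,272) and (210,277) are already in the rack. By the description I choose the white one at (458,308), also seen at (403,172) in the side view, and check it in a close crop.

Run:
```python
from h import *
i=load('top0')['image']
a=cv2.resize(i[225:355,160:340],None,fx=4.4,fy=4.4,interpolation=cv2.INTER_CUBIC)[:, :792]
cv2.imwrite('pics/c1.png',a)
b=cv2.resize(i[260:360,420:500],None,fx=6,fy=6,interpolation=cv2.INTER_CUBIC)
cv2.imwrite('pics/c2.png',b)
```

```text
(no output)
```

View pics/c1.png

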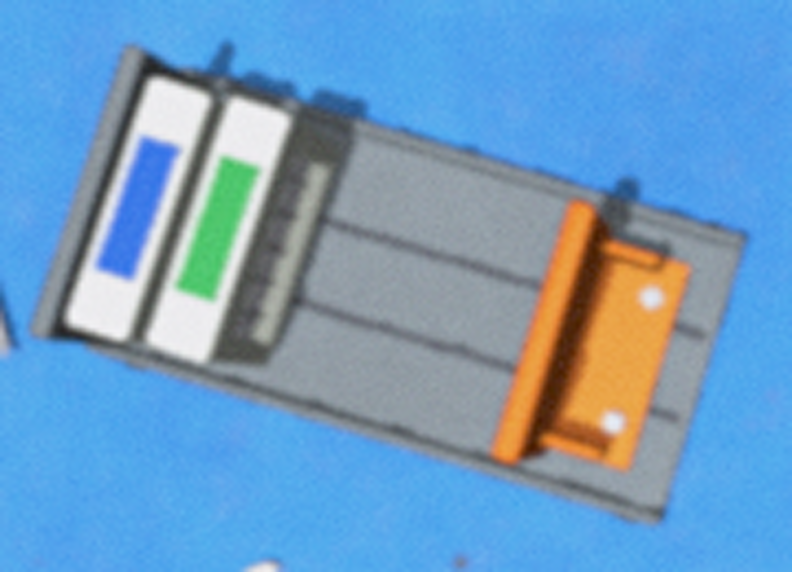

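View pics/c2.png

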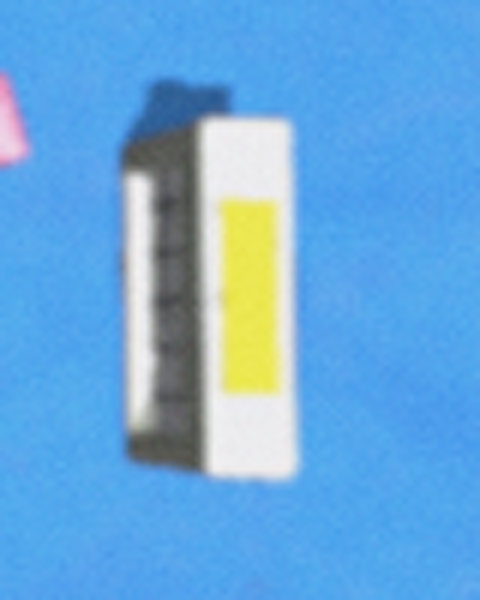

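The crop c2 shows a white frame with a yellow mark, top corners at crop pixels (200,117), (292,118), (297,474) and (207,474). That is the right one. Crop c1 shows the blue and green tops, the orange stop's top and the wall top.

Run:
```python
from h import *
d=load('top0')
def m(name,pts,s,o,z):
    P=np.array([onz(d,u/s+o[0],v/s+o[1],z) for u,v in pts])[:,:2]
    c=P.mean(0); e=(P[0]+P[1]-P[2]-P[3])/2; w=(P[1]+P[2]-P[0]-P[3])/2
    print(name,c.round(4),'len',np.linalg.norm(e).round(4),'deg',np.degrees(np.arctan2(e[1],e[0])).round(2),'thick',np.linalg.norm(w).round(4)); return c
m('new',[(200,117),(292,118),(297,474),(207,474)],6,(420,260),.14)
o=(160,225)
a=m('a',[(150,75),(213,95),(130,343),(68,325)],4.4,o,.148)
b=m('b',[(230,95),(293,110),(212,362),(147,345)],4.4,o,.148)
s=m('stop',[(570,200),(600,212),(522,462),(492,458)],4.4,o,.158)
for u,v,z in[(748,235,.022),(660,520,.022),(130,45,.144),(35,335,.144)]: print(onz(d,u/4.4+160,v/4.4+225,z).round(4))
w=s-b; print('dir b->stop',np.degrees(np.arctan2(w[1],w[0])),np.linalg.norm(w),np.linalg.norm(a-b))
from scipy.spatial.transform import Rotation as Ro
print(Ro.from_rotvec(ctrl.get_obs()['tool_rot']).as_matrix().round(3))
```

```text
new [ 0.4602 -0.2688] len 0.1083 deg -2.47 thick 0.0278
a [0.5416 0.2254] len 0.1093 deg -18.42 thick 0.0277
b [0.5329 0.1916] len 0.1099 deg -18.41 thick 0.0279
stop [0.4848 0.0552] len 0.1088 deg -18.33 thick 0.0128
[ 0.5314 -0.0292  0.022 ]
[0.4017 0.0151 0.022 ]
[0.6118 0.2309 0.144 ]
[0.4903 0.2705 0.144 ]
dir b->stop -109.39711856169994 0.14468104741991225 0.034859247696413055
[[ 0.924  0.383 -0.   ]
 [ 0.383 -0.924  0.002]
 [ 0.    -0.002 -1.   ]]
```

Run:
```python
from h import *
T=load('top0');S=load('side0')
def box(d,img,s,o,c,ang,x0,x1,y0,y1,z0,z1,col):
    ca,sa=np.cos(ang),np.sin(ang)
    for z in (z0,z1):
        p=[]
        for x,y in((x0,y0),(x1,y0),(x1,y1),(x0,y1)):
            q=proj(d,[c[0]+x*ca-y*sa,c[1]+x*sa+y*ca,z]); p.append((q-o)*s)
        cv2.polylines(img,[np.int32(np.round(p))],True,col,1,cv2.LINE_AA)
ang=np.radians(-18.6); Y=np.array([-np.sin(ang),np.cos(ang)])
s0=np.array([.4848,.0552]); b=np.array([.5329,.1916]);a=np.array([.5416,.2254])
# rack centre: a at y~107?
c=a-Y*.107
print(c, [( (p-c)@Y).round(4) for p in(a,b,s0)])
out=[]
for d,o,s,w in((T,(160,225),3.3,(180,90)),(S,(270,225),3.4,(155,185))):
    i=d['image']; im=cv2.resize(i[o[1]:o[1]+(130 if d is T else 172),o[0]:o[0]+(180 if d is T else 155)],None,fx=s,fy=s,interpolation=cv2.INTER_CUBIC)
    o=np.array(o)-.5+.5/s
    box(d,im,s,o,c,ang,-.07,.07,-.14,.14,0,.022,(0,0,255))
    box(d,im,s,o,c,ang,-.065,.065,.125,.14,.008,.144,(255,0,255))
    box(d,im,s,o,a,ang,-.055,.055,-.014,.014,.008,.148,(255,0,0))
    sy=(s0-c)@Y
    box(d,im,s,o,c,ang,-.056,.056,sy-.006,sy+.006,.1,.158,(0,255,0))
    out.append(im)
print([x.shape for x in out])
H=max(x.shape[0] for x in out)
out=[cv2.copyMakeBorder(x,0,H-x.shape[0],0,0,cv2.BORDER_CONSTANT) for x in out]
im=np.hstack(out); im=cv2.resize(im,None,fx=800/im.shape[1],fy=800/im.shape[1]) ; cv2.imwrite('pics/ov.png',im)
```

```text
[0.50747135 0.12398878] [np.float64(0.107), np.float64(0.0722), np.float64(-0.0724)]
[(429, 594, 3), (585, 527, 3)]
```

View pics/ov.png

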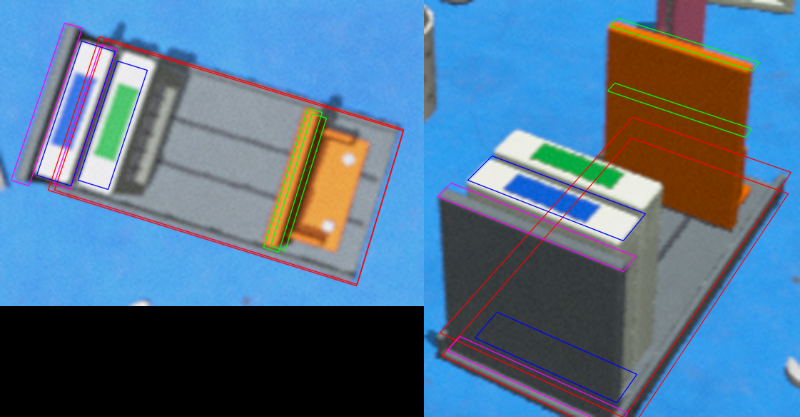

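The fit agrees to about 2–3 mm: rack centre about (0.510, 0.125), yaw -18.3°, stop value about 0.02. Next I go above the cassette.

Emit:
drive_tool(rows=[[[0,0,0],0.145],[[0,0,0],0.145],[[0,0,0],0.146],[[0.02,-0.032,0],0],[[0.026,-0.04,0],0],[[0.027,-0.041,0],0],[[0.027,-0.041,0],0],[[0.027,-0.041,0],0],[[0.027,-0.041,0],0],[[0.027,-0.041,0],0]], jaw=0, grip_force=40)

```text
t: 1.1
tool_pos: [0.4326, -0.3065, 0.3035]
tool_rot: [-3.141, 0.068, 0.0]
contact_force: [1.5, 0.4, 0.5]
opening: 0.0854
grip_force: 0.0
```

Emit:
drive_tool(rows=[[[0.02,-0.03,0],0],[[0.007,-0.01,0],0],[[0,0,0],0],[[0,0,0],0],[[0,0,0],0]])

```text
t: 1.6
tool_pos: [0.46, -0.2709, 0.3037]
tool_rot: [3.141, -0.071, -0.001]
contact_force: [-0.4, -0.1, 0.8]
opening: 0.0854
grip_force: 0.0
```

Run:
```python
from h import *
from scipy.spatial.transform import Rotation as Ro
d=snap('wrist','w1'); o=ctrl.get_obs(); M=Ro.from_rotvec(o['tool_rot']).as_matrix()
print(o['t'],o['tool_pos'],np.degrees(np.arctan2(M[1,0],M[0,0])),M[:,2])
im=d['image'].copy()
c=np.array([.4602,-.2688]);a=np.radians(-2.5);L=np.array([np.cos(a),np.sin(a)]);N=np.array([-L[1],L[0]])
p=[proj(d,np.r_[c+L*.055*i+N*.014*j,.14],True) for i,j in((1,1),(1,-1),(-1,-1),(-1,1))]; print(np.round(p))
cv2.polylines(im,[np.int32(np.round(p))],True,(0,0,255),1)
cv2.imwrite('pics/w1o.png',im)
```

```text
1.65 [ 0.46000941 -0.2709124   0.30379266] -2.59838240737341 [-3.82985059e-04 -1.69803821e-04 -9.99999912e-01]
[[295. 152.]
 [339. 152.]
 [337. 309.]
 [298. 309.]]
```

View pics/w1o.png

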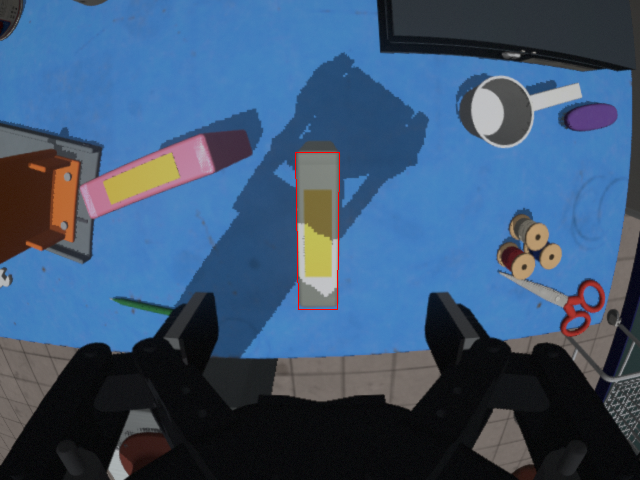

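The wrist view matches the model: the cassette top spans (297–339, 152–309), and the pink look-alike at (150,175) is clear of the fingers. I descend and grip.

Emit:
drive_tool(rows=[[[0,-0.002,0.02],0],[[0,0,0.03],0],[[0,0,0.03],0],[[0,0,0.025],0],[[0,0,0.015],0],[[0,0,0.008],0],[[0,0,0],0],[[0,0,0],0]])

```text
t: 2.45
tool_pos: [0.4613, -0.2684, 0.1772]
tool_rot: [3.14, -0.068, 0.003]
contact_force: [-0.9, -0.5, -0.2]
opening: 0.0854
grip_force: 0.0
```

Emit:
drive_tool(rows=[[[0,0,0],0],[[0,0,0],0],[[0,0,0],0],[[0,0,0],0],[[0,0,0],0],[[0,0,0],0],[[0,0,0],0],[[0,0,0],0],[[0,0,0],0],[[0,0,0],0]], jaw=1, grip_force=40)

```text
t: 3.45
tool_pos: [0.4611, -0.2679, 0.1764]
tool_rot: [3.14, -0.068, 0.001]
contact_force: [0.5, -1.3, 4.1]
opening: 0.0275
grip_force: 40.2
```

Emit:
drive_tool(rows=[[[0,0,-0.01],0],[[0,0,-0.02],0],[[0,0,-0.03],0],[[0,0,-0.035],0],[[0,0,-0.035],0],[[0,0,-0.035],0],[[0,0,-0.025],0],[[0,0,-0.01],0.092],[[0,0,0],0.092],[[0,0,0],0.092]])

```text
t: 4.45
tool_pos: [0.4605, -0.2673, 0.3757]
tool_rot: [-3.1, 0.505, 0.002]
contact_force: [-0.3, -0.1, -1.9]
opening: 0.0276
grip_force: 39.7
```

Emit:
drive_tool(rows=[[[-0.002,-0.01,0],0],[[-0.004,-0.02,0],0],[[-0.006,-0.03,0],0],[[-0.008,-0.04,0],0],[[-0.008,-0.04,0],0],[[-0.008,-0.04,0],0],[[-0.008,-0.04,0],0],[[-0.008,-0.04,0],0],[[-0.008,-0.04,0],0],[[-0.006,-0.03,0],0]])

```text
t: 5.45
tool_pos: [0.5007, 0.0693, 0.3752]
tool_rot: [-3.102, 0.493, 0.003]
contact_force: [1.2, -0.3, -2.1]
opening: 0.0277
grip_force: 39.9
```

Emit:
drive_tool(rows=[[[-0.006,-0.03,0],0],[[-0.003,-0.015,0],0],[[-0.002,-0.008,0],0],[[0,0,0],0],[[0,0,0],0],[[0,0,0],0]])

```text
t: 6.05
tool_pos: [0.5079, 0.1192, 0.3759]
tool_rot: [3.101, -0.501, -0.0]
contact_force: [-0.0, 0.1, -1.7]
opening: 0.0275
grip_force: 40.0
```

Run:
```python
from h import *
from scipy.spatial.transform import Rotation as Ro
o=ctrl.get_obs(); M=Ro.from_rotvec(o['tool_rot']).as_matrix()
print(o['t'],o['tool_pos'],np.degrees(np.arctan2(M[1,0],M[0,0])),o['opening'])
d=snap('side','s2')
print(M.T@(np.array([.5095,.12,.1844])-o['tool_pos']))
w=snap('wrist','w2')
im=np.hstack([cv2.resize(d['image'],(480,360)),cv2.resize(w['image'],(480,360))]);im=np.vstack([im[:,:480],im[:,480:]])
im=cv2.resize(w['image'],(800,600));cv2.imwrite('pics/w2v.png',im)
im=cv2.resize(d['image'][150:420,230:510],None,fx=1.05,fy=1.05);im=np.hstack([cv2.copyMakeBorder(im,0,480-im.shape[0],0,0,cv2.BORDER_CONSTANT),w['image'][:,90:590]])
cv2.imwrite('pics/v2.png',im);print(im.shape)
```

```text
6.05 [0.50789858 0.11915393 0.37586187] -18.364685545912298 0.02750613116826379
[ 0.0012531  -0.00138688  0.19146131]
(480, 794, 3)
```

View pics/v2.png

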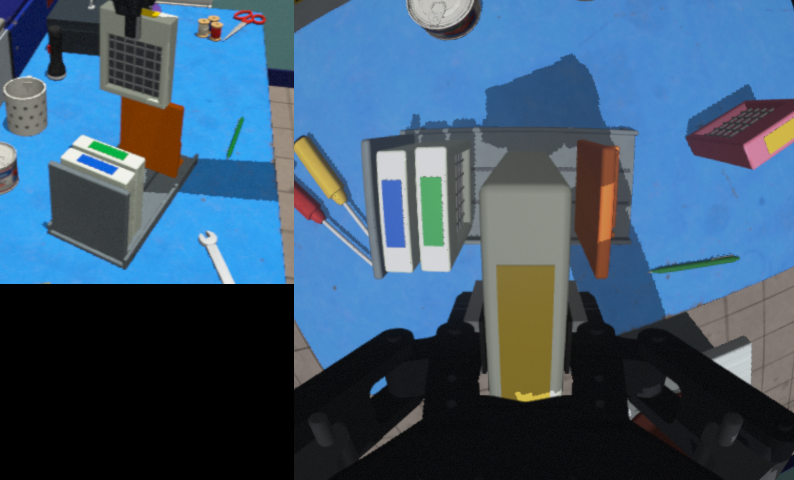

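The wrist view shows the cassette between green (432,210) and the stop (605,205). I check the lateral centring from the lip edges at rows 130 and 243.

Run:
```python
from h import *
from scipy.spatial.transform import Rotation as Ro
o=ctrl.get_obs(); M=Ro.from_rotvec(o['tool_rot']).as_matrix(); w=load('w2')
for u,v,z in[(620,130,.022),(620,241,.022),(480,128,.022),(430,147,.148),(430,270,.148),(460,270,.148),(597,143,.158),(605,275,.158)]:
    print((u,v),(M.T@(onz(w,u-204,v,z,True)-o['tool_pos'])).round(4))
```

```text
(620, 130) [0.0687 0.1099 0.354 ]
(620, 241) [-0.0656  0.1172  0.354 ]
(480, 128) [ 0.0689 -0.0506  0.354 ]
(430, 147) [ 0.056 -0.077  0.228]
(430, 270) [-0.0515 -0.0839  0.2279]
(460, 270) [-0.0511 -0.0566  0.2279]
(597, 143) [0.0592 0.0566 0.218 ]
(605, 275) [-0.0517  0.0691  0.218 ]
```

Emit:
drive_tool(rows=[[[0.001,-0.001,0.015],0],[[0,0,0.03],0],[[0,0,0.035],0],[[0,0,0.035],0],[[0,0,0.03],0],[[0,0,0.02],0],[[0,0,0.012],0],[[0,0,0.006],0],[[0,0,0.002],0],[[0,0,0],0]])

```text
t: 7.15
tool_pos: [0.5097, 0.1208, 0.1917]
tool_rot: [-3.101, 0.499, -0.002]
contact_force: [0.7, -0.4, -2.0]
opening: 0.0275
grip_force: 40.0
```

Emit:
drive_tool(rows=[[[0,0,0.002],0],[[0,0,0.002],0],[[0,0,0.002],0],[[0,0,0],0],[[0,0,0],0]])

```text
t: 7.65
tool_pos: [0.5092, 0.1208, 0.1849]
tool_rot: [-3.102, 0.499, -0.0]
contact_force: [0.1, -0.4, -2.1]
opening: 0.0277
grip_force: 40.0
```

Emit:
drive_tool(rows=[[[0,0,0.001],0],[[0,0,0],0],[[0,0,0],0]])

```text
t: 7.95
tool_pos: [0.5094, 0.1208, 0.1844]
tool_rot: [-3.102, 0.499, -0.001]
contact_force: [-1.8, -0.2, 0.8]
opening: 0.0272
grip_force: 40.4
```

Emit:
drive_tool(rows=[[[0,0,0],0],[[0,0,0],0],[[0,0,0],0],[[0,0,0],0],[[0,0,0],0],[[0,0,0],0],[[0,0,0],0],[[0,0,0],0]], jaw=0.35)

```text
t: 8.75
tool_pos: [0.5092, 0.1208, 0.1839]
tool_rot: [-3.102, 0.499, 0.0]
contact_force: [1.0, 0.0, -0.1]
opening: 0.0557
grip_force: 0.0
```

Emit:
drive_tool(rows=[[[0,0,-0.01],0],[[0,0,-0.02],0],[[0,0,-0.03],0],[[0,0,-0.03],0],[[0,0,-0.02],0],[[0,0.02,0],0],[[0,0.035,0],0],[[0,0.035,0],0],[[0,0.025,0],0],[[0,0.01,0],0]])

```text
t: 9.75
tool_pos: [0.4695, 0.0006, 0.2948]
tool_rot: [3.101, -0.503, 0.002]
contact_force: [-0.3, 0.9, 0.2]
opening: 0.0555
grip_force: 0.0
```

Emit:
drive_tool(rows=[[[0,0.003,0],0],[[0,0,0],0],[[0,0,0],0],[[0,0,0],0],[[0,0,0],0],[[0,0,0],0],[[0,0,0],0],[[0,0,0],0]], jaw=1)

```text
t: 10.55
tool_pos: [0.469, -0.0007, 0.2939]
tool_rot: [-3.102, 0.499, 0.0]
contact_force: [0.3, 0.1, 0.6]
opening: -0.0
grip_force: 0.0
```

Run:
```python
from h import *
d=snap('side','s3');w=snap('wrist','w3')
im=cv2.resize(d['image'][150:420,230:510],None,fx=1.05,fy=1.05);im=np.hstack([cv2.copyMakeBorder(im,0,480-im.shape[0],0,0,cv2.BORDER_CONSTANT),w['image'][:,90:590]])
cv2.imwrite('pics/v3.png',im)
```

```text
(no output)
```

View pics/v3.png

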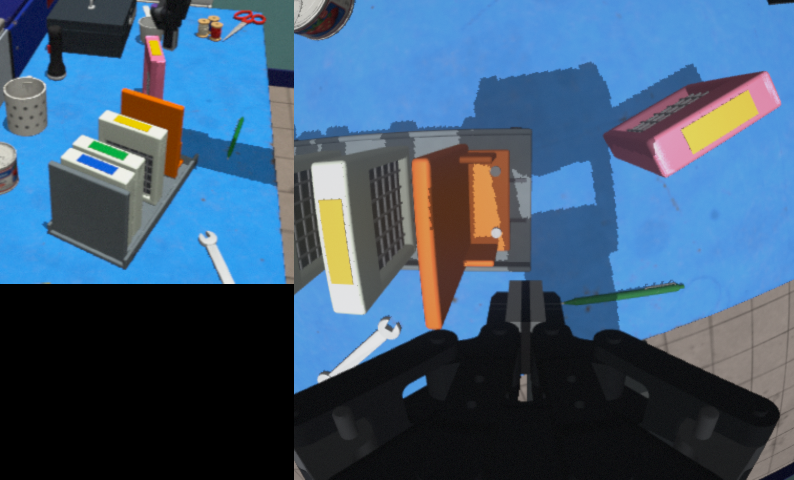

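The yellow cassette stands upright between green and the stop. I descend behind the stop.

Emit:
drive_tool(rows=[[[0,0,0.015],0],[[0,0,0.025],0],[[0,0,0.03],0],[[0,0,0.025],0],[[0,0,0.015],0],[[0,0,0.009],0],[[0,0,0],0],[[0,0,0],0]])

```text
t: 11.45
tool_pos: [0.4696, -0.0008, 0.1758]
tool_rot: [-3.102, 0.499, -0.002]
contact_force: [0.6, 0.1, 0.2]
opening: -0.0006
grip_force: 0.0
```

Emit:
drive_tool(rows=[[[0,-0.004,0],0],[[0,-0.004,0],0],[[0,-0.004,0],0],[[0,-0.004,0],0],[[0,-0.004,0],0],[[0,-0.004,0],0],[[0,-0.004,0],0],[[0,-0.004,0],0],[[0,-0.004,0],0],[[0,-0.004,0],0]])

```text
t: 12.45
tool_pos: [0.4819, 0.0375, 0.1751]
tool_rot: [3.102, -0.499, 0.001]
contact_force: [-0.2, -1.5, 2.0]
opening: 0.0001
grip_force: 0.0
```

Emit:
drive_tool(rows=[[[0,-0.004,0],0],[[0,-0.004,0],0],[[0,-0.004,0],0],[[0,-0.004,0],0],[[0,-0.004,0],0],[[0,-0.004,0],0],[[0,-0.004,0],0],[[0,-0.004,0],0],[[0,-0.004,0],0],[[0,-0.004,0],0]])

```text
t: 13.45
tool_pos: [0.4943, 0.0754, 0.175]
tool_rot: [3.102, -0.499, 0.0]
contact_force: [0.5, -4.1, 3.3]
opening: 0.0004
grip_force: 0.0
```

Emit:
drive_tool(rows=[[[0,-0.004,0],0],[[0,-0.004,0],0],[[0,-0.004,0],0],[[0,-0.004,0],0],[[0,-0.004,0],0],[[0,-0.004,0],0],[[0,-0.004,0],0],[[0,-0.004,0],0],[[0,-0.004,0],0],[[0,-0.004,0],0]])

```text
t: 14.45
tool_pos: [0.5067, 0.1133, 0.1749]
tool_rot: [3.101, -0.499, -0.0]
contact_force: [0.9, -6.5, 4.5]
opening: -0.0004
grip_force: 0.0
```

Emit:
drive_tool(rows=[[[0,-0.002,0],0],[[0,-0.002,0],0],[[0,-0.002,0],0],[[0,-0.002,0],0],[[0,-0.002,0],0]])

```text
t: 14.95
tool_pos: [0.5088, 0.1195, 0.1752]
tool_rot: [3.091, -0.497, -0.005]
contact_force: [-10.7, -27.9, 14.0]
opening: 0.0003
grip_force: 0.0
```

The force jumped to 30 N, so the row is packed. I back off, lift and look.

Emit:
drive_tool(rows=[[[0,0.003,0],0],[[0,0.008,0],0],[[0,0.012,0],0],[[0,0.012,0],0],[[0,0.005,0],0],[[0,0,-0.03],0],[[0,0,-0.04],0],[[0,0,-0.04],0],[[0,0,-0.03],0],[[0,0,0],0]])

```text
t: 15.95
tool_pos: [0.4991, 0.0846, 0.321]
tool_rot: [-3.099, 0.499, -0.016]
contact_force: [0.5, -0.4, 0.3]
opening: 0.0
grip_force: 0.0
```

Emit:
drive_tool(rows=[[[0,0.03,0],0],[[0,0.04,0],0],[[0,0.04,0],0],[[0,0.04,0],0],[[0,0.03,0],0],[[0,0,0],0],[[0,0,0],0],[[0,0,0],0]])

```text
t: 16.75
tool_pos: [0.4407, -0.0856, 0.3143]
tool_rot: [-3.101, 0.498, 0.001]
contact_force: [-0.8, 0.8, 0.5]
opening: 0.0004
grip_force: 0.0
```

Run:
```python
from h import *
d=snap('side','s4');w=snap('top','t4')
im=np.hstack([cv2.resize(d['image'][225:405,260:440],None,fx=2.2,fy=2.2,interpolation=cv2.INTER_CUBIC),cv2.resize(w['image'][220:355,160:295],(396,396),interpolation=cv2.INTER_CUBIC)])
cv2.imwrite('pics/v4.png',im);print(im.shape)
```

```text
(396, 792, 3)
```

View pics/v4.png

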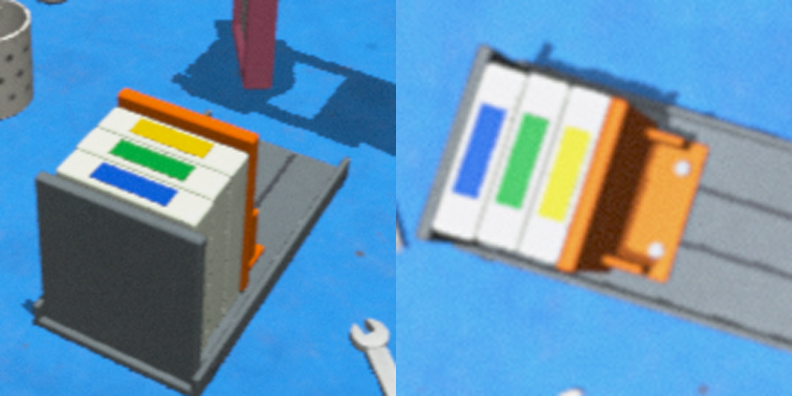

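The three cassettes stand packed and square against the wall, with blue, green and yellow at crop pixels (480,150), (522,160) and (565,173) and the stop tight behind them. I hand in the job.

```bash
python3 -c "
from station import ctrl
print(ctrl.finish_job())"
```

```text
the job is handed in; nothing more can be done
None
```

The yellow-marked cassette is in the rack, and the end stop is pushed up so all three cassettes look tight and square against the end wall in the last pictures. I handed the job in at about 17 s; no verdict came back, and the arm never went near the mug, tin or torch.

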